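Tighten and close the quick-release clamp on the filter cell

TASK

Clamp the steel filter cell in the bench clamp that has the orange lever: first, with the lever still open, turn the black wing nut at the other end of the clamp bar clockwise (seen from above) until it comes up firm, then push the orange cam lever over and down, against its firm resistance, until it is fully closed. Leave the similar clamp with the blue lever alone, and let go when done.

Things in the scene. Friction and masses are not known exactly. Their poses are not given: they have to be found in the camera images.
- wing_nut (a joint): Angle of the black wing nut about its upright axis, rad. It grows as the nut is turned clockwise seen from above; it starts between 0 and 0.6 and comes up against a firm stop (the clamp bar sits on the cell) at 1.4. It turns with about 0.3 N m and stays where it is left. The nut comes down 3 mm per rad and its axis, tilted up to 5 degrees when loose, stands upright when tight.
- nut_grip (a point): Centre of the wing of the nut, on the nut's axis, about 79 (tight) to 83 mm (loose) above the bench. The wing is an upright bar 48 mm long, 11 mm thick and 28 mm tall (14 mm above and below this point), free on both sides; its local x runs along the 48 mm length, y across the thickness, z up; it turns with the nut. The flat steel clamp bar (24 mm wide) lies about 28 mm below this point.
- cam_lever (a joint): Angle of the orange cam lever about its level hinge, rad. 0 is fully open, leaning 70 degrees above the level and pointing away from the nut; it grows as the lever is pushed over and down, away from the nut, to the stop at 1.15 (fully closed, 4 degrees above the level). It starts between 0 and 0.25 and stays where it is left. It takes about 5 N at the pad to move; with the nut tight this rises to about 8 N over the second half of the swing.
- lever_pad (a point): Point on the upper face of the orange lever (18 mm wide, 7 mm thick), 15 mm short of its free end, where to push. Its local y runs along the lever from the hinge to the free end, z is the outward normal of the face to be pushed (push towards -z), x is parallel to the hinge. The hinge axis lies 75 mm back along -y and 3.5 mm along -z, 68 mm above the bench and 83 mm (level distance) from the nut's axis. Below the closed lever is nothing but the bench.
- clamp: The clamp with the orange lever, bolted down: base 56 x 140 mm, origin at the centre of its underside, the nut towards its -y end, the lever towards +y. It stands on the left half of the bench; on the way there from the right, tall stands (0.6 to 0.9 m, with arms at 0.5 m height) rise 0.50 m and more ahead of the robot at y from -0.15 to 0.17, so keep the wrist on the robot's side of them.
- blue_clamp: The look-alike clamp with a blue lever, to be left alone: base 56 x 140 mm, 145 mm tall with its lever up. Origin: centre of its underside.

How it is judged (in metres and radians):
On the way:
1. the wing nut is tight (within 10 degrees of its stop) while the orange lever is still open (value of joint wing_nut above 1.22 rad and value of joint cam_lever below 0.5 rad), for 0.2 s.
At the end, for the whole second after the job is handed in: The wing nut is within 10 degrees of its firm stop (above 1.22 rad) and the orange lever within 10 degrees of fully closed (above 0.97 rad) (value of joint wing_nut above 1.22 rad and value of joint cam_lever above 0.97 rad); the robot touches nothing.
It fails at once if the clamp with the blue lever is pushed (over 3 N) (contact force between any of the fingers, the arm and blue_clamp above 3 N).
It also fails if it takes over 45 s, if anything falls off the work surface, if the arm or the gripper's body presses on something with over 40 N, if the wrist force passes 120 N, or if a joint passes its speed limit or range.

ROBOT

A 6-joint arm with a two-finger parallel gripper is mounted at the origin on a cart in front of the work surface, level with it; the furniture and walls round the work are solid. World frame = base frame: x ahead of the robot, y to its left, z up, the work surface at z = 0. Lengths are in mm, angles in rad, forces in N, time in s.
With the tool pointing down it reaches from about 400 to 925 mm from the base axis. Payload 12.5 kg.
Tool frame: the origin (TCP) lies between the finger pads; the fingertips stand 14 mm ahead of it and the grasp point (between the pads) lies 5 mm behind it; x points along the fingers, y is the direction in which the jaws open and shut, and the axes are right-handed (so a half turn about x gives the same grasp; the last joint's range is limited). The gripper opens to 95 mm and grips with 3 to 60 N. Pads are 20 mm wide; open, the fingers measure 119 mm over their backs; the gripper's body (75 mm by 180 mm) begins 59 mm behind the grasp point.
Start: joints at [-1.296, 0.491, 1.559, -0, 1.092, -0.106], TCP at [232.313, -580.238, 228.661] pointing down, gripper open.
Joint ranges: [-3.1, 3.1], [-0.84, 2.19], [0.05, 2.79], [-1.13, 4.28], [0.06, 2.93], [-2.69, 2.69]. Speed limits (rad/s): [2.22, 2.22, 2.79, 3.14, 3.14, 3.14].

INTERFACE

Orientations are given as [roll, pitch, yaw] about the fixed x, y, z axes, in that order (R = Rz(yaw) Ry(pitch) Rx(roll)).
In Python, from cell import env, cams gives the robot as it stands.
- The arm moves only by the tool carry_out, never from a script. Its arguments are lists of equal length, an entry for each row: "grip": the closure, from -1 (fully open) to 1 (shut); "linear": the shift along the tool's x, y, z scaled (see below), a list of three; "turn": the turn about the tool's x scaled (see below). In form: {"grip": [grip, ...], "linear": [[tx, ty, tz], ...], "turn": [turn, ...]}. A call has 1 to 5 rows; each row shifts and turns the commanded pose from where the row before left it, along the tool's axes as they then stand; what a row does not reach is not made up. The controller multiplies each number of a shift by 0.5 m and each number of a turn by 180 degrees. A row lasts 1/10 s, in which the tool goes at most 50 mm and 8.59 degrees, less where a joint would pass 70% of its speed; a pose out of reach is approached as far as the arm can. A call with a number of a shift or a turn outside -1 to 1 is refused whole. A call with a gripper value outside its range is refused whole. The fingers move at their own pace and stop on an object; the grip force is fixed at half the most. Time passes only in rows, so rows that do not move let the fingers close. It gives the time, the measured TCP pose, the force and the opening at its end, in the units of the state.
- env.state(): the state, without advancing time (a new reading comes with each control period).
- cams.read_camera(name): name is "scene" or "top"; returns the picture (480x640x3 uint8, blue, green, red); there is no depth.
- cams.camera_info(name): a dict with "fx", "fy", "cx", "cy" (pixels), "view" (4x4, takes a point from world to camera coordinates). Camera axes: x right, y down, z forward; pixel columns grow to the right and rows downward; lengths in mm; the calibration is good to about 2 mm. A picture is of the moment at which its call begins. camera_info takes no time and is no camera call.
- env.job_done(): hands the job in, once; it reports no verdict.
The state is a dict: "t": time; "joints": joint angles; "qvel": joint speeds; "tau": joint torques, N m; "eef_pos": TCP position; "tcp_rot": TCP orientation; "ft_force": force on the tool from outside, world axes, zero at the start; "moment": the same for the moment, N m; "opening": opening from 0.0 (shut) to 1.0 (fully open).
Only numpy, scipy, OpenCV 4.12 (cv2) and the standard library are available. Lean on these libraries where they do the work, as an engineer would, in place of code of your own. Each camera call takes 0.05 s, during which the arm holds its last target. There are 200 camera calls.

## Working session

There is one attempt and no reset: what is moved stays moved. The work goes in short steps, Python scripts to look and compute and a tool call to move; the robot and the scene stay as the last step left them, time stands still between calls to the robot, and variables do not carry over. Pictures are saved under pics/ and viewed, about 8 in all and at most 12, crops included, and the job is handed in when it is done.

Besides the shell and the picture viewer there is one more tool, called after ">>>" in YAML: its name, and indented under it one key for each argument. carry_out: Moves the arm, as the interface text tells. Shifts and turns lie within -1 to 1; 1 stands for 0.5 m of shift or 180 degrees of turn. Its arguments: {"type":"object","properties":{"grip":{"type":"array"},"linear":{"type":"array"},"turn":{"type":"array"}},"required":["grip","linear","turn"]}

```bash
ls; mkdir -p pics
python3 - <<'E'
from cell import env,cams
import cv2
for n in("scene","top"):
    cv2.imwrite(f"pics/{n}0.png",cams.read_camera(n)); i=cams.camera_info(n); print(n,i)
print(env.state())
E
```

```text
pics
scene {'fx': 549.5673950213712, 'fy': 549.5673950213712, 'cx': 305.4194714013115, 'cy': 247.01814391879861, 'view': array([[-8.44799663e-01, -5.34930762e-01, -1.27518695e-02,
         3.07137956e+02],
       [-3.77326897e-01,  6.12459689e-01, -6.94634826e-01,
         3.32402625e+02],
       [ 3.79391543e-01, -5.82015644e-01, -7.19249503e-01,
         1.16575204e+03],
       [ 0.00000000e+00,  0.00000000e+00,  0.00000000e+00,
         1.00000000e+00]])}
top {'fx': 526.0745175035455, 'fy': 526.0745175035455, 'cx': 319.1024110133564, 'cy': 231.59455464778856, 'view': array([[ 6.54070541e-03, -9.99953615e-01,  7.07007963e-03,
        -1.20035530e+02],
       [-9.84361839e-01, -7.68304572e-03, -1.75990740e-01,
         4.65674407e+02],
       [ 1.76036897e-01, -5.80841300e-03, -9.84366432e-01,
         1.48576900e+03],
       [ 0.00000000e+00,  0.00000000e+00,  0.00000000e+00,
         1.00000000e+00]])}
{'t': 0.1, 'joints': array([-1.29562234e+00,  4.91484162e-01,  1.55938483e+00, -7.07679722e-06,
        1.09171003e+00, -1.05607045e-01]), 'qvel': array([-0.00082398,  0.0014597 , -0.00289521,  0.00037965, -0.00182459,
        0.00153584]), 'tau': array([ 2.15694767e-03, -6.13626409e+01, -2.58605844e+01,  6.94001396e-02,
        4.70396876e-02, -5.15996419e-05]), 'eef_pos': array([ 232.23874547, -580.03210415,  228.13084105]), 'tcp_rot': array([-1.67003986,  1.56980994,  1.85233709]), 'ft_force': array([ 0.14669886,  0.97512958, -0.62380094]), 'moment': array([0.03762327, 0.04510781, 0.0068892 ]), 'opening': 1.0027355763590968}
```

View pics/scene0.png

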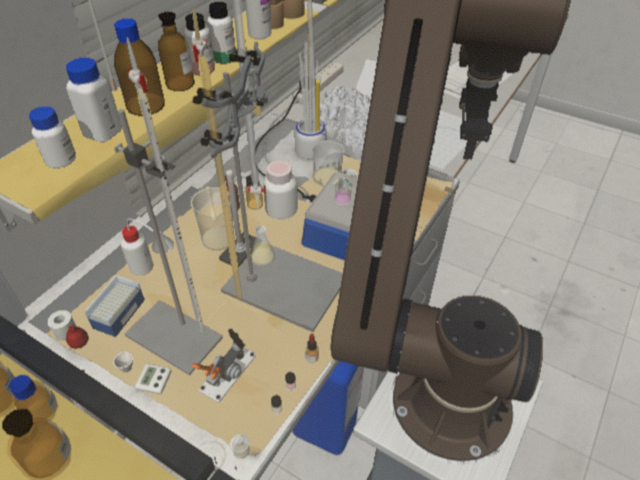

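View pics/top0.png

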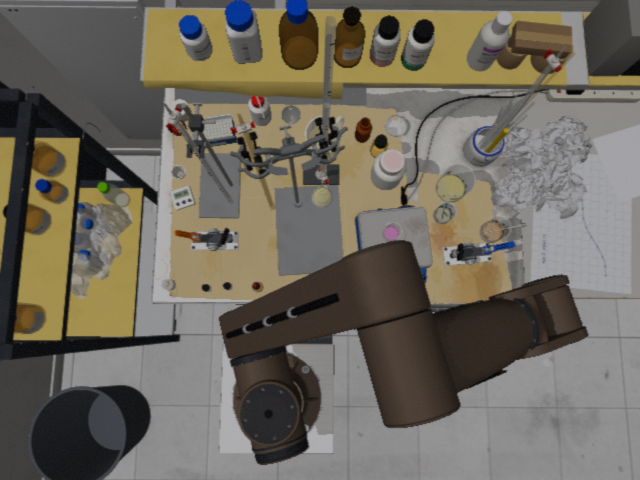

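The orange clamp is at about (215,240) in the top view and (225,370) in the scene view. The blue one is at (480,250) in top, on the right. I'll enlarge the orange clamp in both.

```bash
cat > h.py <<'E'
import numpy as np
from cell import env,cams
def ray(n,u,v):
    i=cams.camera_info(n);V=i["view"];R=V[:3,:3]
    d=R.T@np.array([(u-i["cx"])/i["fx"],(v-i["cy"])/i["fy"],1]);return -R.T@V[:3,3],d
def onz(n,u,v,z):
    c,d=ray(n,u,v);return c+d*(z-c[2])/d[2]
def tri(a,b):
    (c1,d1),(c2,d2)=ray("top",*a),ray("scene",*b)
    s=np.linalg.lstsq(np.c_[d1,-d2],c2-c1,rcond=None)[0]
    p,q=c1+s[0]*d1,c2+s[1]*d2;return (p+q)/2,np.linalg.norm(p-q)
def pix(n,p):
    i=cams.camera_info(n);q=i["view"]@np.r_[p,1];return i["fx"]*q[0]/q[2]+i["cx"],i["fy"]*q[1]/q[2]+i["cy"]
E
python3 - <<'E'
import cv2,numpy as np
a=cv2.imread("pics/top0.png")[220:260,165:250];b=cv2.imread("pics/scene0.png")[320:405,185:265]
A=cv2.resize(a,None,fx=7,fy=7,interpolation=cv2.INTER_CUBIC);B=cv2.resize(b,None,fx=7,fy=7,interpolation=cv2.INTER_CUBIC)
cv2.imwrite("pics/ca.png",A);cv2.imwrite("pics/cb.png",B)
E
```

```text
(no output)
```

View pics/ca.png

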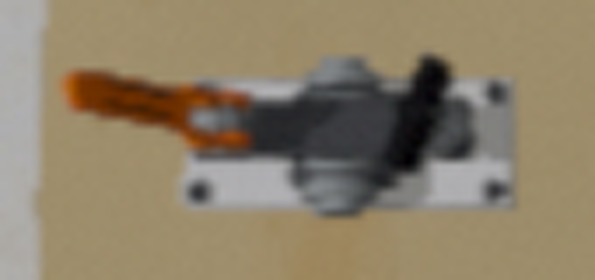

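View pics/cb.png

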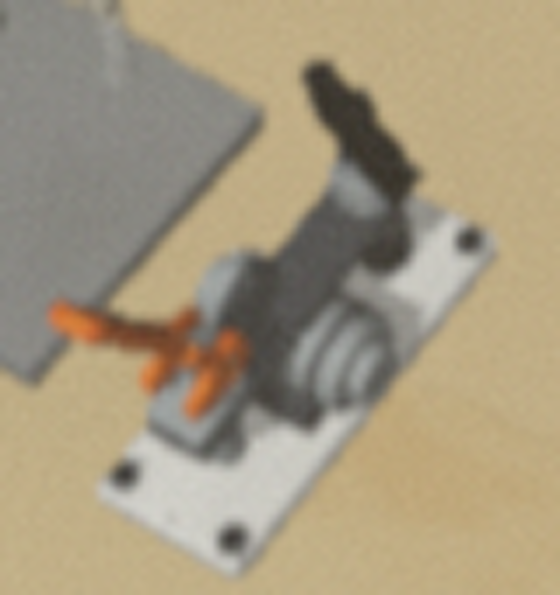

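Run:
```python
from h import *
np.set_printoptions(precision=1,suppress=True)
T=lambda x,y:(165+x/7-.4,220+y/7-.4); S=lambda x,y:(185+x/7-.4,320+y/7-.4)
print("base top z~8")
for c in [(515,80),(515,207),(185,207),(200,80)]: print(onz("top",*T(*c),8))
for c in [(495,250),(235,572),(100,490)]: print("s",onz("scene",*S(*c),8))
print("holes");
for c in [(497,92),(497,188),(200,190)]: print(onz("top",*T(*c),8))
for c in [(470,240),(232,538),(124,474)]: print("s",onz("scene",*S(*c),8))
print("nut",tri(T(418,114),S(362,130)),onz("top",*T(420,112),90),onz("scene",*S(362,130),83))
e=[onz("top",*T(435,65),93),onz("top",*T(405,162),93)];print(e)
f=[onz("scene",*S(318,72),93),onz("scene",*S(408,172),93)];print(f)
for g in(e,f):
    d=g[0]-g[1];print(np.linalg.norm(d),np.degrees(np.arctan2(d[1],d[0])))
print("tip",tri(T(72,88),S(60,315)))
print("roots",tri(T(195,110),S(195,350)))
```

```text
base top z~8
[472.4 123.2   8. ]
[418.1 121.3   8. ]
[417.  260.1   8. ]
[471.3 256.4   8. ]
s [418.7 125.2   8. ]
s [418.6 259.5   8. ]
s [471.4 259.9   8. ]
holes
[467.2 130.6   8. ]
[426.1 129.2   8. ]
[424.3 254.1   8. ]
s [427.8 126.4   8. ]
s [426.5 251.1   8. ]
s [468.7 251.7   8. ]
nut (array([444. , 149.7,  86.4]), np.float64(0.357176382507814)) [444.4 148.4  90. ] [445.6 147.9  83. ]
[array([463. , 142.6,  93. ]), array([423.6, 153.1,  93. ])]
[array([465.3, 142.9,  93. ]), array([419.4, 157.7,  93. ])]
40.76656550075603 -14.886237355774622
48.22882422854718 -17.881596109768314
tip (array([444.5, 273.2, 148.2]), np.float64(3.753505468532807))
roots (array([442.5, 238. ,  84.8]), np.float64(6.507718220938064))
```

Run:
```python
from h import *
from scipy.spatial.transform import Rotation as Ro
np.set_printoptions(precision=3,suppress=True)
s=env.state();R=Ro.from_euler('xyz',s["tcp_rot"]).as_matrix();print(R)
p=s["eef_pos"]
for g in [(290,-380,230),(425,-120,230),(440,149,230)]:
    d=R.T@(np.array(g)-p);print(g,d,d/500);p=np.array(g)
print("rods",onz("scene",182,322,10),onz("scene",250,277,10),onz("scene",235,290,10),"blue",onz("top",467,254,10))
```

```text
[[-0.     0.372 -0.928]
 [ 0.001 -0.928 -0.372]
 [-1.    -0.001 -0.   ]]
(290, -380, 230) [  -1.695 -164.239 -127.966] [-0.003 -0.328 -0.256]
(425, -120, 230) [   0.209 -191.204 -221.959] [ 0.    -0.382 -0.444]
(440, 149, 230) [   0.251 -244.158 -113.899] [ 0.001 -0.488 -0.228]
rods [621.137 143.292  10.   ] [567.198 -56.646  10.   ] [573.651  -2.081  10.   ] blue [ 408.495 -553.372   10.   ]
```

>>> carry_out:
  grip: [-1, -1, -1, -1, -1]
  linear:
    - [0, -0.066, -0.051]
    - [0, -0.066, -0.051]
    - [0, -0.066, -0.051]
    - [0, -0.066, -0.051]
    - [0, -0.066, -0.051]
  turn: [0, 0, 0, 0, 0]

```text
t: 0.6
eef_pos: [289.4, -378.0, 228.4]
tcp_rot: [-1.515, 1.571, 2.007]
ft_force: [0.6, 0.1, 0.5]
opening: 0.998
```

>>> carry_out:
  grip: [-1, -1, -1, -1, -1]
  linear:
    - [0, -0.055, -0.063]
    - [0, -0.055, -0.063]
    - [0, -0.055, -0.063]
    - [0, -0.055, -0.063]
    - [0, -0.055, -0.063]
  turn: [0, 0, 0, 0, 0]

```text
t: 1.1
eef_pos: [384.9, -191.9, 228.6]
tcp_rot: [1.675, 1.571, -1.087]
ft_force: [1.0, -0.4, -0.3]
opening: 0.998
```

>>> carry_out:
  grip: [-1, -1, -1, -1, -1]
  linear:
    - [0, -0.054, -0.063]
    - [0, -0.054, -0.063]
    - [0, -0.088, -0.04]
    - [0, -0.088, -0.04]
    - [0, -0.088, -0.04]
  turn: [0, 0, 0, 0, 0]

```text
t: 1.6
eef_pos: [429.2, 26.8, 228.5]
tcp_rot: [0.098, 1.571, -2.663]
ft_force: [1.0, -0.6, 0.2]
opening: 0.998
```

>>> carry_out:
  grip: [-1, -1, -1, -1, -1]
  linear:
    - [0, -0.071, -0.04]
    - [0, -0.071, -0.04]
    - [0, -0.071, -0.04]
    - [0, 0, 0]
    - [0, 0, 0]
  turn: [0, 0, 0, -0.047, -0.047]

```text
t: 2.1
eef_pos: [445.4, 147.4, 228.2]
tcp_rot: [-0.375, 1.57, -2.832]
ft_force: [-1.0, 0.4, 0.8]
opening: 1.003
```

>>> carry_out:
  grip: [0, 0, 0, 0, 0]
  linear:
    - [0, 0, 0]
    - [0, 0, 0]
    - [0, 0, 0]
    - [0, 0, 0]
    - [0, 0, 0]
  turn: [-0.047, -0.047, -0.047, -0.047, -0.047]

```text
t: 2.6
eef_pos: [445.5, 146.1, 228.4]
tcp_rot: [-1.06, 1.57, -2.781]
ft_force: [0.4, 0.1, 0.3]
opening: 0.635
```

>>> carry_out:
  grip: [0, 0, 0, 0, 0]
  linear:
    - [0, 0, 0]
    - [0, 0, 0]
    - [0, 0, 0]
    - [0, 0, 0]
    - [0, 0, 0]
  turn: [-0.047, -0.047, -0.047, -0.047, -0.047]

```text
t: 3.1
eef_pos: [445.5, 146.1, 228.4]
tcp_rot: [-1.78, 1.57, -2.763]
ft_force: [-0.6, -0.6, -0.2]
opening: 0.497
```

>>> carry_out:
  grip: [0, 0, 0, 0, 0]
  linear:
    - [0, 0, 0]
    - [0, 0, 0]
    - [0, 0, 0]
    - [0, 0, 0]
    - [0, 0, 0]
  turn: [-0.047, -0.047, -0.047, -0.047, 0]

```text
t: 3.6
eef_pos: [445.5, 146.1, 228.4]
tcp_rot: [-2.287, 1.57, -2.684]
ft_force: [-0.1, 0.2, 0.3]
opening: 0.501
```

```bash
cat >> h.py <<'E'
from scipy.spatial.transform import Rotation as Ro
def st():
    s=env.state();R=Ro.from_euler('xyz',s["tcp_rot"]).as_matrix()
    print("t",s["t"],"p",s["eef_pos"].round(1),"ydir",np.degrees(np.arctan2(R[1,1],R[0,1])).round(1),"q",s["joints"].round(2),"F",s["ft_force"].round(1),"M",s["moment"].round(2),"op",round(s["opening"],3))
    return s,R
E
python3 - <<'E'
from h import *
import cv2
s,R=st();print(R.round(3))
a=cams.read_camera("scene");b=cams.read_camera("top")
cv2.imwrite("pics/s1.png",a);cv2.imwrite("pics/t1.png",b)
z=cv2.resize(a[250:410,165:305],None,fx=3.6,fy=3.6,interpolation=3);y=cv2.resize(b[190:270,160:260],None,fx=3,fy=3)
cv2.imwrite("pics/z1.png",z)
E
```

```text
t 3.6 p [445.5 146.1 228.4] ydir 67.3 q [ 0.18  0.27  1.93 -0.    0.94 -1.  ] F [-0.1  0.2  0.3] M [ 0.1  -0.16  0.07] op 0.501
[[-0.     0.386  0.923]
 [-0.     0.923 -0.386]
 [-1.    -0.    -0.   ]]
```

View pics/z1.png

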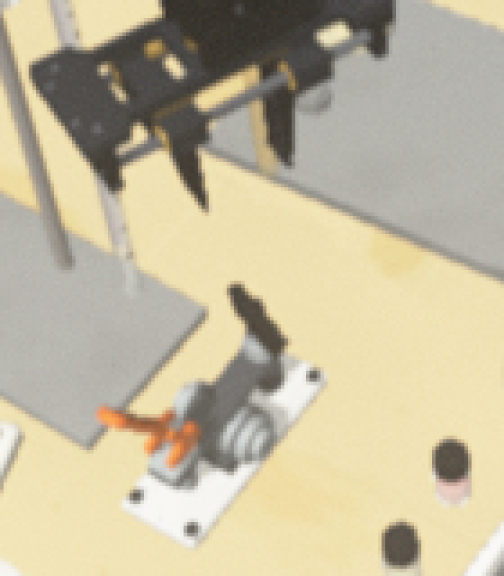

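>>> carry_out:
  grip: [0, 0, 0, 0, 0]
  linear:
    - [0, 0.005, -0.003]
    - [0.07, 0, 0]
    - [0.07, 0, 0]
    - [0.07, 0, 0]
    - [0.045, 0, 0]
  turn: [-0.034, 0, 0, 0, 0]

```text
t: 4.2
eef_pos: [444.6, 148.8, 99.2]
tcp_rot: [-2.629, 1.569, -2.925]
ft_force: [0.6, -1.0, 0.6]
opening: 0.502
```

>>> carry_out:
  grip: [0, 0]
  linear:
    - [0.02, 0, 0]
    - [0.02, 0, 0]
  turn: [0, 0]

```text
t: 4.4
eef_pos: [445.5, 149.0, 80.7]
tcp_rot: [-1.537, 1.571, -1.831]
ft_force: [-0.5, 0.3, 0.1]
opening: 0.501
```

Run:
```python
from h import *
import cv2
s,R=st()
a=cams.read_camera("scene");b=cams.read_camera("top")
cv2.imwrite("pics/s2.png",a)
A=cv2.resize(a[310:400,185:275],None,fx=6,fy=6,interpolation=3);B=cv2.resize(b[215:260,160:240],None,fx=5,fy=5,interpolation=3)
cv2.imwrite("pics/z2.png",cv2.resize(A,None,fx=.95,fy=.95))
```

```text
t 4.4 p [445.5 149.   80.7] ydir 73.2 q [ 0.18  0.51  2.08 -0.    0.56 -1.09] F [-0.5  0.3  0.1] M [ 0.13 -0.14  0.04] op 0.501
```

View pics/z2.png

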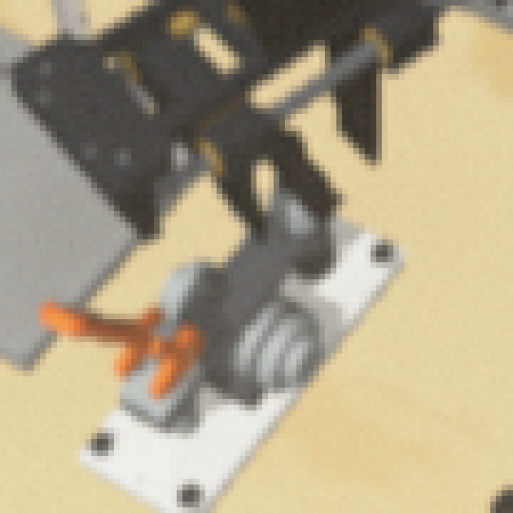

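The wing, around (300,175) in this crop, stands between the two fingers. The fingertips are clear of the bar, so I'll close.

>>> carry_out:
  grip: [1, 1, 1, 1, 1]
  linear:
    - [0.004, 0, 0]
    - [0, 0, 0]
    - [0, 0, 0]
    - [0, 0, 0]
    - [0, 0, 0]
  turn: [0, 0, 0, 0, 0]

```text
t: 5.0
eef_pos: [445.9, 149.9, 79.5]
tcp_rot: [0.958, 1.568, 0.665]
ft_force: [1.3, 11.9, -1.1]
opening: 0.17
```

```bash
python3 -c "
from h import *
st()"
```

```text
t 5.0 p [445.9 149.9  79.5] ydir 73.2 q [ 0.18  0.51  2.08  0.    0.55 -1.1 ] F [ 1.3 11.9 -1.1] M [ 2.32 -0.31 -0.01] op 0.17
```

>>> carry_out:
  grip: [1, 1, 1]
  linear:
    - [0, 0.004, 0]
    - [0, 0, 0]
    - [0, 0, 0]
  turn: [0, 0, 0]

```text
t: 5.3
eef_pos: [445.9, 150.4, 79.4]
tcp_rot: [-1.074, 1.57, -1.366]
ft_force: [0.5, -5.9, 3.0]
opening: 0.167
```

```bash
python3 -c "
from h import *
st()"
```

```text
t 5.3 p [445.9 150.4  79.4] ydir 73.3 q [ 0.19  0.51  2.08 -0.    0.56 -1.09] F [ 0.5 -5.9  3. ] M [-0.98 -0.16  0.02] op 0.167
```

>>> carry_out:
  grip: [1, 1, 1, 1, 1]
  linear:
    - [0.0006, 0, 0]
    - [0.0006, 0, 0]
    - [0.0006, 0, 0]
    - [0.0006, 0, 0]
    - [0.0006, 0, 0]
  turn: [0.033, 0.033, 0.033, 0.033, 0.033]

```text
t: 5.8
eef_pos: [446.1, 150.8, 78.6]
tcp_rot: [0.688, 1.569, -0.125]
ft_force: [-1.9, -1.4, 13.5]
opening: 0.16
```

```bash
python3 -c "
from h import *
st()"
```

```text
t 5.8 p [446.1 150.8  78.6] ydir 43.4 q [ 0.19  0.51  2.08 -0.    0.55 -0.57] F [-1.9 -1.4 13.5] M [-0.29  0.23  0.24] op 0.16
```

>>> carry_out:
  grip: [1, 1, 1, 1]
  linear:
    - [0.0003, 0, 0]
    - [0.0003, 0, 0]
    - [0.0003, 0, 0]
    - [0.0003, 0, 0]
  turn: [0.033, 0.033, 0.02, 0.02]

```text
t: 6.2
eef_pos: [446.4, 151.1, 77.9]
tcp_rot: [1.233, 1.569, 0.088]
ft_force: [-0.8, 1.9, 11.4]
opening: 0.157
```

```bash
python3 -c "
from h import *
st()"
```

```text
t 6.2 p [446.4 151.1  77.9] ydir 24.4 q [ 0.19  0.51  2.08 -0.    0.55 -0.24] F [-0.8  1.9 11.4] M [ 0.17 -0.09  0.28] op 0.157
```

>>> carry_out:
  grip: [1, 1, 1]
  linear:
    - [0.0003, 0, 0]
    - [0.0003, 0, 0]
    - [0.0003, 0, 0]
  turn: [0.022, 0.022, 0.022]

```text
t: 6.5
eef_pos: [446.8, 151.0, 77.4]
tcp_rot: [1.407, 1.568, 0.055]
ft_force: [1.0, -1.4, 7.0]
opening: 0.16
```

```bash
python3 -c "
from h import *
st()"
```

```text
t 6.5 p [446.8 151.   77.4] ydir 12.5 q [ 0.19  0.51  2.08 -0.    0.55 -0.03] F [ 1.  -1.4  7. ] M [-0.08 -0.41  0.27] op 0.16
```

>>> carry_out:
  grip: [1, 1, 1]
  linear:
    - [0.0002, 0, 0]
    - [0.0002, 0, 0]
    - [0, 0, 0]
  turn: [0.022, 0.022, 0]

```text
t: 6.8
eef_pos: [447.0, 150.9, 77.1]
tcp_rot: [1.519, 1.568, 0.029]
ft_force: [2.7, -1.5, 5.4]
opening: 0.16
```

```bash
python3 -c "
from h import *
st()"
```

```text
t 6.8 p [447.  150.9  77.1] ydir 4.6 q [ 0.19  0.51  2.08 -0.    0.55  0.11] F [ 2.7 -1.5  5.4] M [-0.2  -0.67  0.23] op 0.16
```

>>> carry_out:
  grip: [1, 1, 1]
  linear:
    - [0.0002, 0, 0]
    - [0.0002, 0, 0]
    - [0, 0, 0]
  turn: [0.022, 0.022, 0]

```text
t: 7.1
eef_pos: [447.1, 150.7, 76.9]
tcp_rot: [1.558, 1.567, -0.07]
ft_force: [3.4, -4.4, 4.4]
opening: 0.163
```

```bash
python3 -c "
from h import *
st()"
```

```text
t 7.1 p [447.1 150.7  76.9] ydir -3.3 q [ 0.19  0.51  2.08 -0.    0.55  0.24] F [ 3.4 -4.4  4.4] M [-0.66 -0.86  0.43] op 0.163
```

>>> carry_out:
  grip: [1, 1, 1]
  linear:
    - [0, 0, 0]
    - [0, 0, 0]
    - [0, 0, 0]
  turn: [0.022, 0.022, 0]

```text
t: 7.4
eef_pos: [446.9, 150.9, 76.9]
tcp_rot: [1.702, 1.568, -0.063]
ft_force: [2.0, -1.0, 5.1]
opening: 0.186
```

```bash
python3 -c "
from h import *
st()"
```

```text
t 7.4 p [446.9 150.9  76.9] ydir -11.1 q [ 0.19  0.51  2.08 -0.    0.55  0.38] F [ 2.  -1.   5.1] M [ 0.  -0.5  1. ] op 0.186
```

The moment rose to 1 N m and the jaws began to spread, so the nut is at its stop after about 84° of turning. I'll release, rise and check.

>>> carry_out:
  grip: [0, 0, 0, 0, 0]
  linear:
    - [0, 0, 0]
    - [0, 0, 0]
    - [0, 0, 0]
    - [0, 0, 0]
    - [-0.05, 0, 0]
  turn: [0, 0, 0, 0, 0]

```text
t: 7.9
eef_pos: [444.6, 150.6, 99.5]
tcp_rot: [-1.175, 1.566, -2.94]
ft_force: [0.0, -0.4, 0.2]
opening: 0.49
```

>>> carry_out:
  grip: [1, 1, 1, 1, 1]
  linear:
    - [-0.08, 0, 0]
    - [-0.08, 0, 0]
    - [-0.08, 0, 0]
    - [0, 0, 0]
    - [0, 0, 0]
  turn: [0, 0, 0, -0.03, -0.031]

```text
t: 8.4
eef_pos: [445.9, 150.9, 222.3]
tcp_rot: [1.721, 1.568, 0.152]
ft_force: [0.0, 0.1, -0.5]
opening: 0.136
```

Run:
```python
from h import *
import cv2
s,R=st();print(R.round(3))
a=cams.read_camera("scene")
cv2.imwrite("pics/s3.png",a)
cv2.imwrite("pics/z3.png",cv2.resize(a[285:405,185:285],None,fx=5,fy=5,interpolation=3))
# hinge & tip predictions
for th in(0,.1,.2):
    f=np.radians(70)-th;print(th,pix("scene",[445,232+90*np.cos(f),68+90*np.sin(f)]),pix("top",[445,232+90*np.cos(f),68+90*np.sin(f)]))
print(pix("scene",[445,232,68]),pix("scene",[445,149,79]))
```

```text
t 8.4 p [445.9 150.9 222.3] ydir 0.1 q [ 0.19  0.28  1.93 -0.    0.93  0.18] F [ 0.   0.1 -0.5] M [-0.02 -0.06 -0.  ] op 0.136
[[ 0.002  1.     0.001]
 [ 0.     0.001 -1.   ]
 [-1.     0.002 -0.   ]]
0 (np.float64(197.07823007900015), np.float64(359.53269759586374)) (np.float64(178.00464062516036), np.float64(231.13384797984796))
0.1 (np.float64(194.58875178056456), np.float64(363.6319075868337)) (np.float64(175.25357934642628), np.float64(231.33987698047608))
0.2 (np.float64(192.28719260731287), np.float64(367.82383628192713)) (np.float64(172.74072777239243), np.float64(231.5988790537209))
(np.float64(212.8721337149137), np.float64(370.88696913993846)) (np.float64(236.4328783815954), np.float64(339.7043291991341))
```

View pics/z3.png

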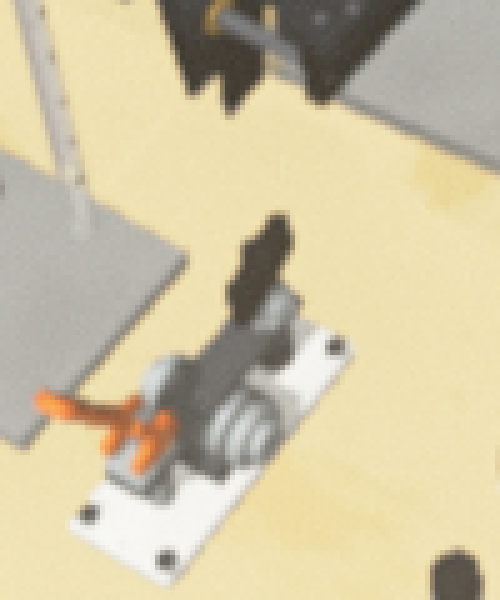

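The wing now lies along the bar, at about (260,265) in the crop. The lever tip is at (45,400), so θ ≈ 0.13 and it is still open. Next I'll go to the nut side of the lever with the fingers shut.

>>> carry_out:
  grip: [1, 1, 1, 1, 1]
  linear:
    - [0, 0, -0.085]
    - [0, 0, -0.085]
    - [0.072, 0, 0]
    - [0.072, 0, 0]
    - [0, 0, 0]
  turn: [0, 0, 0, 0, 0]

```text
t: 8.95
eef_pos: [444.0, 235.4, 145.7]
tcp_rot: [-1.199, 1.563, -2.773]
ft_force: [-0.7, -0.9, -0.1]
opening: 0.006
```

Run:
```python
from h import *
s,R=st()
p=s["eef_pos"]
for f in np.radians([62,55,47,39,31,24,17,10,4,0]):
    y=234+75*np.cos(f)-3.5*np.sin(f)-10; z=68+75*np.sin(f)+3.5*np.cos(f)+14
    print(round(np.degrees(f)),round(y),round(z),"dy,dz",round((y-p[1])/500,3),round((p[2]-z)/500,3)); p=[0,y,z]
```

```text
t 8.95 p [444.  235.4 145.7] ydir -0.2 q [ 0.36  0.43  1.94 -0.    0.77  0.36] F [-0.7 -0.9 -0.1] M [-0.1  -0.12  0.03] op 0.006
62 256 150 dy,dz 0.041 -0.008
55 264 145 dy,dz 0.016 0.009
47 273 139 dy,dz 0.017 0.012
39 280 132 dy,dz 0.015 0.015
31 286 124 dy,dz 0.013 0.017
24 291 116 dy,dz 0.009 0.016
17 295 107 dy,dz 0.007 0.017
10 297 98 dy,dz 0.005 0.018
4 299 91 dy,dz 0.003 0.015
0 299 86 dy,dz 0.001 0.01
```

>>> carry_out:
  grip: [1, 1, 1, 1, 1]
  linear:
    - [0, 0.003, -0.02]
    - [0, 0, -0.02]
    - [0.001, 0, -0.016]
    - [0.012, 0, -0.017]
    - [0.015, 0, -0.015]
  turn: [0, 0, 0, 0, 0]

```text
t: 9.45
eef_pos: [448.1, 281.1, 136.2]
tcp_rot: [2.043, 1.568, 0.469]
ft_force: [-1.3, -1.6, 8.1]
opening: 0.003
```

```bash
python3 -c "
from h import *
st()"
```

```text
t 9.45 p [448.1 281.1 136.2] ydir -0.1 q [0.44 0.47 1.89 0.   0.77 0.44] F [-1.3 -1.6  8.1] M [-0.22  0.18  0.02] op 0.003
```

>>> carry_out:
  grip: [1, 1, 1, 1, 1]
  linear:
    - [0.017, -0.002, -0.011]
    - [0.017, -0.002, -0.009]
    - [0.017, 0, -0.007]
    - [0.018, 0, -0.005]
    - [0.016, 0, -0.003]
  turn: [0, 0, 0, 0, 0]

```text
t: 9.95
eef_pos: [447.6, 300.2, 94.3]
tcp_rot: [2.216, 1.563, 0.642]
ft_force: [0.4, 9.7, 16.1]
opening: 0.002
```

```bash
python3 -c "
from h import *
st()"
```

```text
t 9.95 p [447.6 300.2  94.3] ydir -0.2 q [0.47 0.55 1.91 0.   0.68 0.47] F [ 0.4  9.7 16.1] M [ 2.   -0.19 -0.01] op 0.002
```

>>> carry_out:
  grip: [1, 1, 1]
  linear:
    - [0.008, 0, 0]
    - [0.004, 0, 0]
    - [0, 0, 0]
  turn: [0, 0, 0]

```text
t: 10.25
eef_pos: [447.7, 300.0, 89.6]
tcp_rot: [2.201, 1.562, 0.627]
ft_force: [-3.3, 5.8, 27.0]
opening: 0.004
```

```bash
python3 -c "
from h import *
st()"
```

```text
t 10.25 p [447.7 300.   89.6] ydir -0.2 q [0.47 0.56 1.91 0.   0.67 0.47] F [-3.3  5.8 27. ] M [1.44 0.45 0.04] op 0.004
```

27 N at a tip height of about 76 mm means the lever is at its stop. I'll rise and verify.

>>> carry_out:
  grip: [1, 1, 1, 1, 1]
  linear:
    - [-0.06, 0, 0]
    - [-0.09, 0, 0]
    - [-0.09, 0, 0]
    - [-0.06, 0, 0]
    - [0, 0, 0]
  turn: [0, 0, 0, 0, 0]

```text
t: 10.75
eef_pos: [446.9, 298.8, 241.1]
tcp_rot: [2.08, 1.562, 0.507]
ft_force: [0.4, -0.2, 0.2]
opening: 0.005
```

Run:
```python
from h import *
import cv2
s,R=st()
a=cams.read_camera("scene")
cv2.imwrite("pics/z4.png",cv2.resize(a[305:415,175:275],None,fx=5,fy=5,interpolation=3))
for th in(.9,1.0,1.15):
    f=np.radians(70)-th;print(th,np.array(pix("scene",[446,234+90*np.cos(f),68+90*np.sin(f)]))*5-[875,1525])
```

```text
t 10.75 p [446.9 298.8 241.1] ydir -0.1 q [0.47 0.35 1.76 0.   1.02 0.47] F [ 0.4 -0.2  0.2] M [-0.02 -0.1   0.01] op 0.005
0.9 [ 36.91831036 455.06465485]
1.0 [ 36.66421374 470.74753662]
1.15 [ 39.19739409 491.20473446]
```

View pics/z4.png

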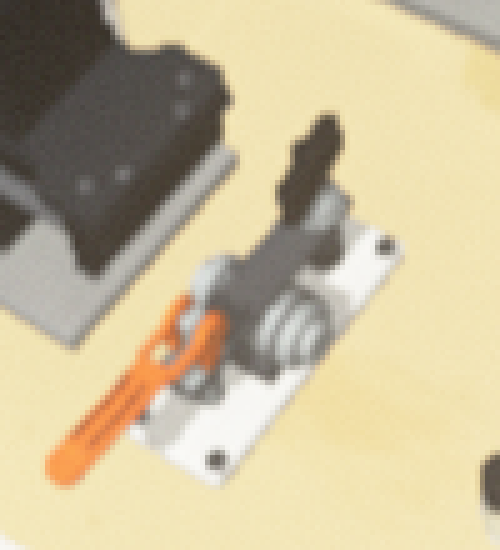

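```bash
python3 -c "
from cell import env
env.job_done()"
```

```text
the job is handed in; nothing more can be done
```

I tightened the wing nut and then closed the orange lever, and handed the job in at about 10.8 s of the 45 s allowed. I stayed well away from the blue clamp.

- **Nut:** I turned it clockwise until it stopped. The moment rose from about 0.25 to 1.0 N m after some 84° of tool turn. The jaws spread slightly on the wing at the very end, so the nut itself turned a little less. In the picture the wing then lay along the bar, and the lever was still open at about 0.13 rad.
- **Lever:** I pushed it down with the shut fingertips until it resisted with 27 N, with the tips about 76 mm above the bench. The closed position should be about 77 mm.
- **Last look:** the lever was flat, the nut's angle had not changed, and the gripper was clear at about 0 N. The lever's tip showed roughly 5 mm short of where I predicted it, mostly along the lever. I put this down to an error in my hinge estimate, because the height and force both fit a closed lever.

I could not read the joint angles directly. "Tight" and "closed" rest on the force, moment and pictures, and the hand-in reports no verdict.

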